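# Uncover the tap box and shut one tap

### The job

The grey tap box on the bench holds three quarter-turn taps under a flat metal cover. Push the cover by its rib straight back, away from the nozzle side, all the way to its stop, keeping it flat in its guides without lifting it. Then push the lever that ends in a round disc a quarter turn clockwise until it is fully shut; leave the two plain straight levers open and do not disturb the things standing round the box.

Things in the scene. Friction and masses are not known exactly. Their poses are not given: they have to be found in the camera images.
- tap_box: Grey box fixed to the bench, 290 (x) x 370 (y) x 82 mm high, origin at the centre of its underside; +x points from its front face (three brass hose nozzles, 27 mm long) to its back, +y to its left seen from the front. Its front part is the open tap compartment, the rest (box x -0.018 to 0.135) a flat deck at 82 mm. Guide rails 8 mm wide run along both sides, up to 91 mm high.
- opening (a point): Centre of the compartment's mouth, 82 mm above the bench. The inside measures 115 mm along box x (-0.133 to -0.018) and 330 mm along box y (-0.165 to 0.165); its floor is 10 mm above the bench.
- stop (a point): Middle of the front face of the stop bar across the back of the deck, at box x = 0.135, 82 mm above the bench; the bar's top is at 94 mm. The cover's back edge meets it when fully back.
- cover: Loose flat metal cover, 137 (x) x 349 (y) x 6 mm, 0.3 to 0.6 kg, lying on the box between the rails (2.5 mm play each side), underside at 82 mm, axes parallel to the box's; origin at the centre of its underside: box x = -0.0745 to -0.0645 at the start (taps hidden), +0.0665 when against the stop (compartment uncovered). It slides with 1 to 6 N.
- rib (a point): Middle of the top of the rib on the cover, 102 mm above the bench, straight above the cover's origin. The rib is 120 mm long along y, 12 mm wide along x and 14 mm high; the cover's top beside it is at 88 mm.
- tap_disc: Fixed brass body of the tap with the disc-ended lever; origin on the lever's vertical turning axis at bench level, axes parallel to the box's. The three taps stand at box x = -0.053 and box y = -0.100, -0.005, +0.090; which stands where varies. A pipe runs through it along x, top of pipe and couplings 50 mm above the bench.
- end_disc (a point): Centre of the round disc (32 mm across, 12 mm thick) at the end of the marked black lever, 48 mm from the turning axis, 71 mm above the bench. The lever's bar from the axis to the disc is 14 mm wide; disc and bar occupy heights 65 to 77 mm, its 26 mm round hub 64 to 78 mm.
- lever_disc (a joint): Disc-ended lever (reaches 64 mm from its axis), the one to shut; starts at 0 to 0.4. rad: 0 = open, lever points along box -x (to the front); grows clockwise seen from above; 1.571 = shut at its stop, lever points along box +y (left). Stiff (0.12 N m), stays where left.
- tap_plain_1: Fixed brass body of a tap with a plain straight lever; origin on the lever's vertical turning axis at bench level, axes parallel to the box's. The three taps stand at box x = -0.053 and box y = -0.100, -0.005, +0.090; which stands where varies. A pipe runs through it along x, top of pipe and couplings 50 mm above the bench.
- lever_plain_1 (a joint): Plain straight black bar lever, 14 mm wide, reaching 64 mm from its axis, heights 65 to 77 mm, to be left open; starts at 0 to 0.15. rad: 0 = open, lever points along box -x (to the front); grows clockwise seen from above; 1.571 = shut at its stop, lever points along box +y (left). Stiff (0.12 N m), stays where left.
- tap_plain_2: Fixed brass body of a tap with a plain straight lever; origin on the lever's vertical turning axis at bench level, axes parallel to the box's. The three taps stand at box x = -0.053 and box y = -0.100, -0.005, +0.090; which stands where varies. A pipe runs through it along x, top of pipe and couplings 50 mm above the bench.
- lever_plain_2 (a joint): Plain straight black bar lever, 14 mm wide, reaching 64 mm from its axis, heights 65 to 77 mm, to be left open; starts at 0 to 0.15. rad: 0 = open, lever points along box -x (to the front); grows clockwise seen from above; 1.571 = shut at its stop, lever points along box +y (left). Stiff (0.12 N m), stays where left.
- vial_0: Small sample vial with a screw cap, 16 x 16 x 40 mm, standing to the right of the box; a bystander; origin at the centre of its underside.
- vial_1: Small sample vial with a screw cap, 16 x 16 x 40 mm, standing to the left of the box; a bystander; origin at the centre of its underside.
- marker: Marker pen, 135 mm long, 17 mm thick, lying to the right of the box; a bystander; origin at the centre of its underside.
- forceps: Metal forceps, 134 x 18 x 9 mm, lying to the left of the box; a bystander; origin at the centre of its underside.
- beaker: Plastic beaker, 65 mm across, 80 mm high, to the right of the box; a bystander; origin at the centre of its underside.
- swab_packs: Small stack of flat packs, 71 x 95 x 31 mm, to the right of the box; a bystander; origin at the centre of its underside.

How it is judged:
By the outcome, as a careful person would: the job done as asked, in the order asked, and still so for the second after the job is handed in, with the robot touching nothing.
It also fails if it takes over 48 s, if anything falls off the work surface, if the arm or the gripper's body presses on something with over 40 N, if the wrist force passes 120 N, or if a joint passes its speed limit or range.

### The arm

A 7-joint arm with a two-finger parallel gripper is mounted at the origin on a cart in front of the work surface, level with it; the furniture and walls round the work are solid. World frame = base frame: x ahead of the robot, y to its left, z up, the work surface at z = 0. Lengths are in m, angles in rad, forces in N, time in s.
With the tool pointing down it reaches from about 0.425 to 0.925 m from the base axis. Payload 6.8 kg.
Tool frame: the origin (TCP) lies midway between the tips of the shut fingers; the grasp point (between the pads) lies 19 mm behind it; z points along the fingers, y is the direction in which the jaws open and shut (so a half turn about z gives the same grasp; the last joint's range is limited). The gripper opens to 85 mm and grips with 20 to 120 N. Pads are 22 mm wide; open, the fingers measure 114 mm over their backs; the gripper's body (76 mm by 85 mm) begins 54 mm behind the grasp point. The pads swing forward as they close: fully open they stand 13 mm farther back than shut.
Start: joints at [-1.324, 0.477, 0.022, 1.555, -0.011, 1.109, -0.083], TCP at [0.234, 0.633, 0.231] pointing down, gripper open.
Joint ranges: [-2.96, 2.96], [-0.34, 2.1], [-1.41, 1.46], [0.24, 2.44], [-1.37, 4.51], [0.17, 1.92], [-2.96, 2.96]. Speed limits (rad/s): [2.39, 2.39, 3.14, 3.14, 3.14, 3.14, 3.14].

### API

Orientations are given as a unit quaternion [w, x, y, z].
In Python, from station import bot, vision gives the robot as it stands.
- The arm moves only by the tool move_arm, never from a script. Its argument "increments" is text: rows parted by semicolons, each of 7 numbers parted by spaces: the opening, from 0 (shut) to 1 (fully open), then the shift along the world's x, y, z in mm, then the turn, a rotation vector about the world's x, y, z in rad. In form: grip x y z rx ry rz; .... A call has exactly 8 rows; each row shifts and turns the commanded pose from where the row before left it; what a row does not reach is not made up. A row lasts 1/8 s, in which the tool goes at most 62.5 mm and 10.7 degrees, less where a joint would pass 70% of its speed; a pose out of reach is approached as far as the arm can. A call with a gripper value outside its range is refused whole. The fingers move at their own pace and stop on an object; "newtons" is the grip in N (left out, the last holds). Time passes only in rows, so rows that do not move let the fingers close, or fill a call up. It gives the time, the measured TCP pose, the force and the opening at its end, in the units of the state.
- bot.get_obs(): the state, without advancing time (a new reading comes with each control period).
- vision.read_camera(name): name is "side" or "top" or "wrist"; returns (picture, depth): 400x640x3 uint8, red, green, blue; 400x640 float32, m along the optical axis (not along the pixel's ray), 0 where there is no reading.
- vision.calibration(name): a dict with "fx", "fy", "cx", "cy" (pixels), "R" (3x3) and "t" (3): a world point X has camera coordinates R X + t; the wrist camera has in their place "hand_eye" (4x4, takes a point from camera to tool coordinates, whose origin is the TCP and whose axes are the flange's). Camera axes: x right, y down, z forward; pixel columns grow to the right and rows downward; lengths in m; the calibration is good to about 2 mm. A picture is of the moment at which its call begins: read the wrist's pose just before it. calibration takes no time and is no camera call.
- bot.hand_in(): hands the job in, once; it reports no verdict.
The state is a dict: "t": time; "q": joint angles; "joint_vel": joint speeds; "joint_torque": joint torques, N m; "eef_pos": TCP position; "tool_rot": TCP orientation; "contact_force": force on the tool from outside, world axes, zero at the start; "torque": the same for the moment, N m; "gripper_width": opening from 0.0 (shut) to 1.0 (fully open).
Only numpy, scipy, OpenCV 4.12 (cv2) and the standard library are available. Lean on these libraries where they do the work, as an engineer would, in place of code of your own. Each camera call takes 0.05 s, during which the arm holds its last target.

## Working session

There is one attempt and no reset: what is moved stays moved. The work goes in short steps, Python scripts to look and compute and a tool call to move; the robot and the scene stay as the last step left them, time stands still between calls to the robot, and variables do not carry over. Pictures are saved under pics/ and viewed, and the job is handed in when it is done.

Besides the shell and the picture viewer there is one more tool, called after ">>>" as name(argument=value, ...), one argument or row to a line, values as JSON. move_arm: Moves the arm, as the interface text tells. Its arguments: {"type":"object","properties":{"increments":{"type":"string"},"newtons":{"type":"number"}},"required":["increments"]}

```bash
mkdir -p pics; ls
cat > h.py <<'E'
from station import bot, vision
import numpy as np, cv2
def snap(n,f):
    o=bot.get_obs(); p,d=vision.read_camera(n); cv2.imwrite(f'pics/{f}.png',p[:,:,::-1]); np.savez(f'pics/{f}.npz',p=p,d=d,pos=o['eef_pos'],rot=o['tool_rot'])
    return p,d,o
def world(n,d):
    c=vision.calibration(n); v,u=np.mgrid[:d.shape[0],:d.shape[1]]
    P=np.stack([(u-c['cx'])/c['fx']*d,(v-c['cy'])/c['fy']*d,d],-1)
    R=np.array(c['R']);t=np.array(c['t'])
    W=(P-t)@R
    W[d==0]=np.nan
    return W
E
python3 - <<'E'
from h import *
for n in('top','side'):
    p,d,o=snap(n,n+'0')
print(o)
E
```

```text
pics
{'t': 0.05, 'q': array([-1.324092  ,  0.47780395,  0.02231845,  1.55644719, -0.01150416,
        1.1092911 , -0.08304158]), 'joint_vel': array([ 0.00010672, -0.0008524 , -0.00103838, -0.00038098, -0.00138343,
        0.00018342,  0.0007765 ]), 'joint_torque': array([ 3.76664742e-03, -5.98290217e+01,  1.61528025e+00, -2.82252198e+01,
        1.27876078e-02,  5.13014165e-03, -1.36550653e-05]), 'eef_pos': array([0.23429524, 0.63240519, 0.23032452]), 'tool_rot': array([-1.00315674e-04,  1.76425236e-01,  9.84313622e-01, -9.05363854e-04]), 'contact_force': array([ 0.09491623, -0.93711931, -0.07001657]), 'torque': array([ 0.041732  , -0.00387645, -0.01093088]), 'gripper_width': 1.0013231606291861}
```

View pics/top0.png

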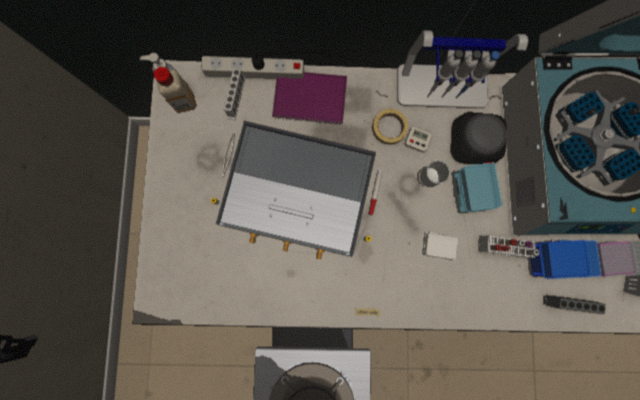

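View pics/side0.png

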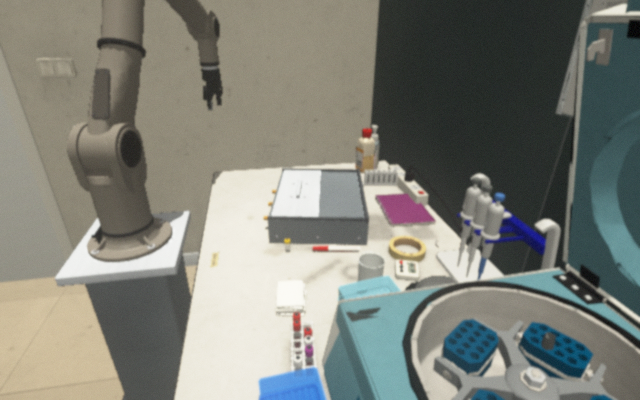

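The top view shows the box at about (298,188), yawed by roughly 10–15°, with the rib at (290,211) and the nozzles at the bottom. The arm is out of the way to the left.

Run:
```python
from h import *
z=np.load('pics/top0.npz');d=z['d'];p=z['p'];W=world('top',d)
print(vision.calibration('top'))
for u,v in [(290,211),(320,150),(280,190),(300,225),(180,280),(400,300),(243,125),(374,153)]: print(u,v,W[v,u].round(4),p[v,u])
m=np.isfinite(W[...,2])&(W[...,2]>.06)&(W[...,2]<.115)
m[:110]=0;m[265:]=0;m[:,:210]=0;m[:,385:]=0
n,l,s,c=cv2.connectedComponentsWithStats(m.astype(np.uint8));k=1+np.argmax(s[1:,4]);mm=l==k
print(s[k])
P=W[mm][:,:2].astype(np.float32)
r=cv2.minAreaRect(P*1000);print(r, cv2.boxPoints(r))
```

```text
{'fx': 381.4273389064423, 'fy': 381.4273389064423, 'cx': 323.60436840139886, 'cy': 201.93150703229904, 'R': array([[ 0.02319355, -0.99937226,  0.02677974],
       [-0.99105114, -0.02650608, -0.13082459],
       [ 0.13145229, -0.02350581, -0.99104378]]), 't': array([-0.03192207,  0.5535152 ,  1.03209629])}
290 211 [0.5192 0.0707 0.1027] [173 173 173]
320 150 [ 0.6908 -0.0039  0.0823] [80 86 83]
280 190 [0.5761 0.1001 0.0898] [171 168 168]
300 225 [0.4843 0.0441 0.0877] [182 179 178]
180 280 [ 0.3281  0.3777 -0.0008] [149 139 127]
400 300 [ 0.2859 -0.241  -0.0009] [152 145 130]
243 125 [0.7523 0.2073 0.0894] [73 71 67]
374 153 [ 0.6834 -0.1499  0.0951] [52 54 53]
[  216   120   160   136 14855]
((586.7161865234375, 56.003692626953125), (370.5484619140625, 290.2871398925781), 78.01529693603516) [[ 406.264    -95.09299]
 [ 690.22375 -155.37128]
 [ 767.16833  207.10037]
 [ 483.20862  267.37866]]
```

Run:
```python
import cv2
a=cv2.imread('pics/top0.png')[105:265,195:395];cv2.imwrite('pics/top0c.png',cv2.resize(a,None,fx=3.7,fy=3.7,interpolation=cv2.INTER_CUBIC))
```

```text
(no output)
```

View pics/top0c.png

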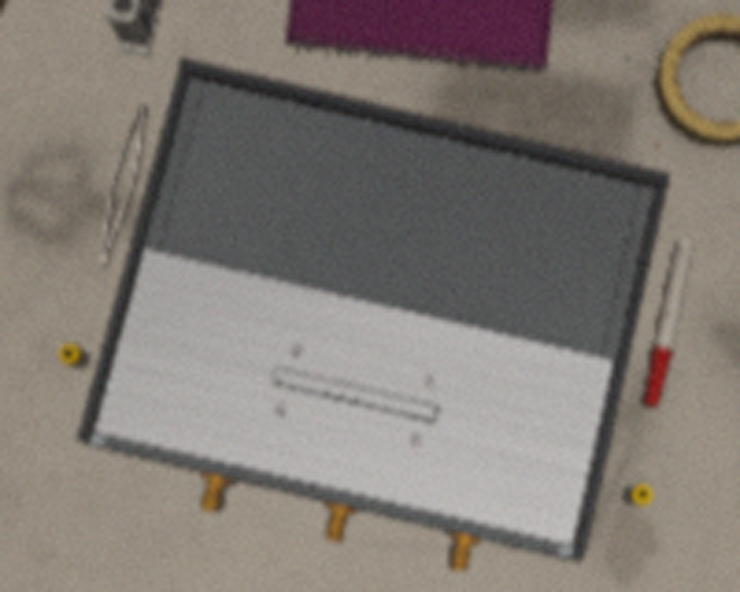

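The box is centred at about (0.587, 0.056) with yaw -0.209. The fitted size of 290x370 matches, and the rib at box x ≈ -0.0685 and z = 0.103 agrees with the data. I'll move in front of the rib with the fingers shut.

>>> move_arm(
  increments="0 15 -35 0 0 0 0.009; 0 15 -35 0 0 0 0.009; 0 15 -35 0 0 0 0.009; 0 15 -35 0 0 0 0.009; 0 15 -35 0 0 0 0.009; 0 15 -35 0 0 0 0.009; 0 15 -35 0 0 0 0.009; 0 15 -35 0 0 0 0.009",
  newtons=40,
)

```text
t: 1.1
eef_pos: [0.3547, 0.3515, 0.2311]
tool_rot: [-0.0, 0.141, 0.99, -0.0]
contact_force: [0.7, -0.1, 0.2]
gripper_width: -0.0
```

>>> move_arm(
  increments="0 15 -35 0 0 0 0.009; 0 15 -35 0 0 0 0.009; 0 15 -35 0 0 0 0.009; 0 15 -35 0 0 0 0.009; 0 15 -35 0 0 0 0.009; 0 15 -35 0 0 0 0.009; 0 15 -35 0 0 0 0.009; 0 15 -30 0 0 0 0.009",
)

```text
t: 2.1
eef_pos: [0.4746, 0.0764, 0.2311]
tool_rot: [-0.0, 0.105, 0.994, -0.0]
contact_force: [0.1, 1.5, 0.2]
gripper_width: -0.004
```

```bash
cat >> h.py <<'E'
def wworld(d,o):
    from scipy.spatial.transform import Rotation as Ro
    c=vision.calibration('wrist');H=np.array(c['hand_eye']);q=np.array(o['tool_rot'])
    T=np.eye(4);T[:3,:3]=Ro.from_quat(q[[1,2,3,0]]).as_matrix();T[:3,3]=o['eef_pos'];M=T@H
    v,u=np.mgrid[:d.shape[0],:d.shape[1]]
    P=np.stack([(u-c['cx'])/c['fx']*d,(v-c['cy'])/c['fy']*d,d],-1)
    W=P@M[:3,:3].T+M[:3,3]; W[d==0]=np.nan; return W
a=-0.209;B0=np.array([.5867,.056]);ex=np.array([np.cos(a),np.sin(a)]);ey=np.array([-np.sin(a),np.cos(a)])
def tobox(X): X=np.asarray(X); return np.stack([(X[...,:2]-B0)@ex,(X[...,:2]-B0)@ey,X[...,2]],-1)
E
python3 - <<'E'
from h import *
p,d,o=snap('wrist','w1')
W=wworld(d,o);print(o['eef_pos'],tobox(o['eef_pos']),o['tool_rot'],o['q'],o['contact_force'],o['gripper_width'])
b=tobox(W);m=np.isfinite(b[...,2])
k=m&(abs(b[...,2]-.102)<.004)&(abs(b[...,0]+.07)<.02)&(abs(b[...,1])<.08)
print(k.sum(),np.percentile(b[k],[2,50,98],axis=0))
E
```

```text
[0.47456175 0.07644735 0.23114383] [-0.11394045 -0.00326425  0.23114383] [-2.09265120e-04  1.05371669e-01  9.94432884e-01 -8.18125646e-05] [-0.57682625  0.15316515  0.32124352  2.02377777 -0.05828382  0.97361256
  1.1333879 ] [0.07667502 1.50086617 0.16578248] -0.004261677596886571
1241 [[-7.38701875e-02 -5.74473008e-02  9.90444613e-02]
 [-6.92277204e-02 -3.49682281e-05  1.02091619e-01]
 [-6.29913781e-02  5.61597385e-02  1.03766292e-01]]
```

View pics/w1.png

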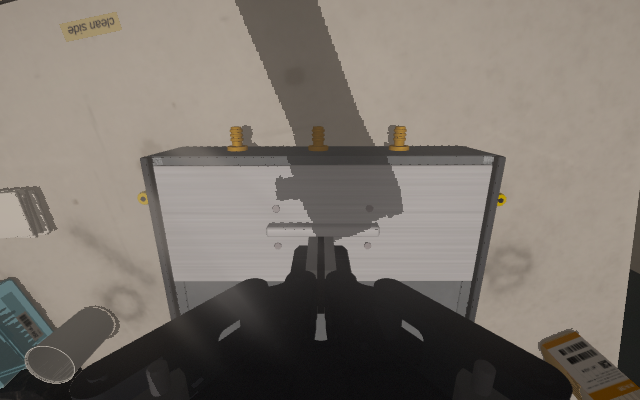

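The wrist view agrees: rib at (267–380, 231), square in the image, with its centre at box (-0.069, 0.000). The tool is 28 mm in front of the rib face, so I'll descend to z ≈ 0.095.

>>> move_arm(
  increments="0 0 1 -20 0 0 0; 0 0 1 -20 0 0 0; 0 0 1 -20 0 0 0; 0 0 0 -20 0 0 0; 0 0 0 -20 0 0 0; 0 0 0 -20 0 0 0; 0 0 0 -10 0 0 0; 0 0 0 -6 0 0 0",
)

```text
t: 3.15
eef_pos: [0.4744, 0.081, 0.0949]
tool_rot: [-0.0, 0.105, 0.994, -0.0]
contact_force: [-0.1, 0.3, 0.3]
gripper_width: 0.0
```

Run:
```python
from h import *
o=bot.get_obs();print(tobox(o['eef_pos']),o['contact_force'],o['q'])
```

```text
[-0.11507692  0.00115407  0.09493962] [-0.09125511  0.34808352  0.2857578 ] [-0.52948686  0.36252169  0.27713835  2.14303567 -0.15983638  0.65541534
  1.21762046]
```

>>> move_arm(
  increments="0 9.8 -2.1 0 0 0 0; 0 9.8 -2.1 0 0 0 0; 0 5.9 -1.2 0 0 0 0; 0 8.8 -1.9 0 0 0 0; 0 9.8 -2.1 0 0 0 0; 0 9.8 -2.1 0 0 0 0; 0 9.8 -2.1 0 0 0 0; 0 9.8 -2.1 0 0 0 0",
)

```text
t: 4.15
eef_pos: [0.5486, 0.0651, 0.0952]
tool_rot: [-0.0, 0.105, 0.994, -0.0]
contact_force: [-2.7, 0.7, 2.1]
gripper_width: 0.001
```

Run:
```python
from h import *
p,d,o=snap('top','t2');print(tobox(o['eef_pos']),o['contact_force'])
cv2.imwrite('pics/t2c.png',cv2.resize(p[105:265,195:395,::-1],None,fx=3.7,fy=3.7,interpolation=cv2.INTER_CUBIC))
```

```text
[-0.03912045  0.00100239  0.09522292] [-2.73704742  0.71304142  2.13452068]
```

View pics/t2c.png

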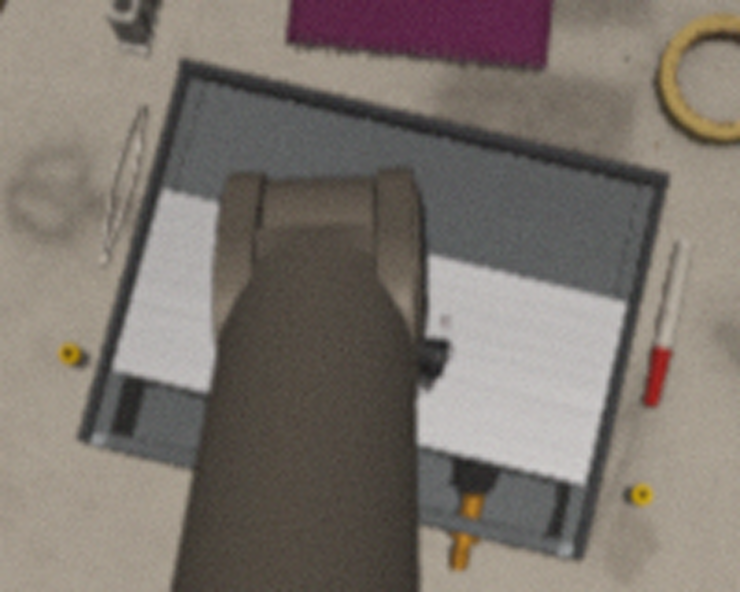

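The cover is sliding straight under about 3 N and the compartment is opening at the front. I'll keep pushing.

>>> move_arm(
  increments="0 9.8 -2.1 0 0 0 0; 0 9.8 -2.1 0 0 0 0; 0 9.8 -2.1 0 0 0 0; 0 9.8 -2.1 0 0 0 0; 0 9.8 -2.1 0 0 0 0; 0 9.8 -2.1 0 0 0 0; 0 9.8 -2.1 0 0 0 0; 0 5.9 -1.2 0 0 0 0",
)

```text
t: 5.2
eef_pos: [0.6232, 0.0491, 0.0953]
tool_rot: [0.0, 0.105, 0.994, -0.0]
contact_force: [-3.1, 0.6, -0.2]
gripper_width: -0.0
```

>>> move_arm(
  increments="0 2.9 -0.6 0 0 0 0; 0 2.9 -0.6 0 0 0 0; 0 2 -0.4 0 0 0 0; 0 2 -0.4 0 0 0 0; 0 1 -0.2 0 0 0 0; 0 1 -0.2 0 0 0 0; 0 0 0 0 0 0 0; 0 0 0 0 0 0 0",
)

```text
t: 6.2
eef_pos: [0.6344, 0.047, 0.0953]
tool_rot: [0.0, 0.105, 0.994, 0.0]
contact_force: [-1.4, 1.4, 0.4]
gripper_width: 0.002
```

Run:
```python
from h import *
o=bot.get_obs();print(tobox(o['eef_pos']),o['contact_force'],o['q'])
```

```text
[0.04851342 0.00107031 0.09533271] [-1.41970775  1.37820356  0.40726814] [-0.37125888  0.57562091  0.2743659   1.77800949 -0.2039725   0.81543103
  1.36146458]
```

No spike from the stop yet, so I'll continue in small steps.

>>> move_arm(
  increments="0 1 -0.2 0 0 0 0; 0 1 -0.2 0 0 0 0; 0 1 -0.2 0 0 0 0; 0 0 0 0 0 0 0; 0 0 0 0 0 0 0; 0 0 0 0 0 0 0; 0 0 0 0 0 0 0; 0 0 0 0 0 0 0",
)

```text
t: 7.2
eef_pos: [0.6357, 0.0465, 0.0952]
tool_rot: [-0.002, 0.105, 0.994, -0.0]
contact_force: [-7.9, 0.1, 5.3]
gripper_width: 0.001
```

>>> move_arm(
  increments="0 1 -0.2 0 0 0 0; 0 1 -0.2 0 0 0 0; 0 1 -0.2 0 0 0 0; 0 0 0 0 0 0 0; 0 0 0 0 0 0 0; 0 -5 1 0 0 0 0; 0 -8 1.7 0 0 0 0; 0 -8 1.7 0 0 0 0",
)

```text
t: 8.2
eef_pos: [0.6195, 0.0501, 0.0955]
tool_rot: [0.001, 0.105, 0.994, 0.0]
contact_force: [-0.0, 0.6, 0.2]
gripper_width: -0.005
```

Run:
```python
from h import *
o=bot.get_obs();print(tobox(o['eef_pos']),o['contact_force'],o['q'])
```

```text
[0.03330011 0.00106571 0.09549236] [-0.03997359  0.62832912  0.21945003] [-0.3841915   0.55457106  0.27493212  1.81548299 -0.20069098  0.79733529
  1.35200607]
```

>>> move_arm(
  increments="0 0 0 30 0 0 0; 0 -20 4 30 0 0 0; 0 -25 5 30 0 0 0; 0 -25 5 30 0 0 0; 0 -25 5 20 0 0 0; 0 -25 5 0 0 0 0; 0 -25 5 0 0 0 0; 0 0 0 0 0 0 0",
)

```text
t: 9.2
eef_pos: [0.473, 0.0796, 0.2355]
tool_rot: [0.0, 0.105, 0.995, 0.0]
contact_force: [-0.2, 0.3, 0.5]
gripper_width: -0.002
```

Run:
```python
from h import *
p,d,o=snap('wrist','w3');print(tobox(o['eef_pos']),o['contact_force'])
p,d,o=snap('top','t3')
cv2.imwrite('pics/t3c.png',cv2.resize(p[105:265,195:395,::-1],None,fx=3.7,fy=3.7,interpolation=cv2.INTER_CUBIC))
```

```text
[-0.11612662 -0.00055463  0.23545117] [-0.23657488  0.25800047  0.49097082]
```

View pics/w3.png

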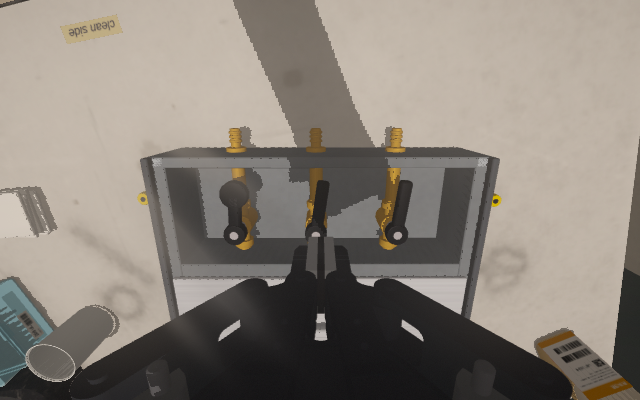

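View pics/t3c.png

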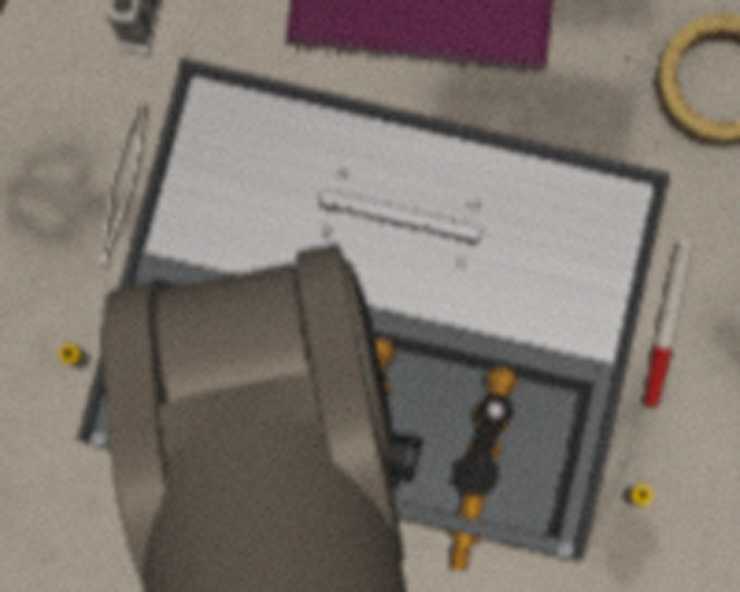

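The wrist view shows the disc lever at (234,195) with its hub at (234,235). That is the right-hand tap, box y = -0.1. The two others are plain and point forward. The cover is back against the bar in the top view. Next I'll measure the lever and the cover.

Run:
```python
from h import *
for f,fn in(('w3',lambda z:wworld(z['d'],dict(eef_pos=z['pos'],tool_rot=z['rot']))),('t3',lambda z:world('top',z['d']))):
    z=np.load(f'pics/{f}.npz');b=tobox(fn(z));p=z['p'].astype(int)
    dark=(p.max(-1)<60)
    k=dark&(abs(b[...,2]-.075)<.012)&(abs(b[...,0]+.08)<.055)&(b[...,1]<-.06)&(b[...,1]>-.16)
    q=b[k];print(f,k.sum(),'median z',np.median(q[:,2]))
    far=q[(q[:,0]<-.083)]
    print('x range',np.percentile(q[:,0],[1,99]),'disc', far.mean(0),np.percentile(far,[2,98],axis=0))
    hub=b[(abs(b[...,2]-.077)<.012)&(abs(b[...,0]+.053)<.02)&(abs(b[...,1]+.1)<.02)&(p.min(-1)>120)]
    print('hub cap',len(hub),hub.mean(0) if len(hub) else '')
    r=b[(abs(b[...,2]-.102)<.004)&(abs(b[...,1])<.07)&(b[...,0]>.04)&(b[...,0]<.09)]
    if len(r): print('rib',len(r),np.percentile(r,[3,50,97],axis=0))
    # front edge of cover
    bright=(p.min(-1)>110)&(abs(b[...,2]-.088)<.006)&(b[...,0]>-.05)&(abs(b[...,1])<.17)
    q=b[bright];print('cover x',np.percentile(q[:,0],[0.5,99.5]),'y',np.percentile(q[:,1],[.5,99.5]))
```

```text
w3 586 median z 0.07769348246634669
x range [-0.09594069 -0.04295377] disc [-0.08868062 -0.10154064  0.07724798] [[-0.09739706 -0.1107455   0.07437001]
 [-0.0832044  -0.09167044  0.07886508]]
hub cap 49 [-0.05316429 -0.10066379  0.07890262]
rib 108 [[ 0.05958591 -0.00613327  0.09830809]
 [ 0.06374406  0.00023634  0.10171229]
 [ 0.07081064  0.00663085  0.10282414]]
cover x [-0.04400166  0.0855302 ] y [-0.16953913  0.16947218]
t3 181 median z 0.07649771026548603
x range [-0.11471995 -0.04539668] disc [-0.10030101 -0.09695542  0.07660813] [[-0.11449166 -0.10996288  0.07320224]
 [-0.08423934 -0.08359963  0.07964646]]
hub cap 7 [-0.0535803  -0.09975511  0.07877405]
rib 185 [[ 0.06036549 -0.05667701  0.09835176]
 [ 0.06570722  0.00131192  0.10131647]
 [ 0.07169599  0.05497935  0.10442928]]
cover x [-0.00223892  0.13285259] y [-0.1683266   0.16821855]
```

The cover is fully back: its front edge is at box x = -0.002 and the rib at +0.066. The disc tap is confirmed at (-0.053, -0.100) with the lever almost fully open. I'll put the shut fingers to the right of the disc.

>>> move_arm(
  increments="0 -1.2 -17.2 -12 0 0 0; 0 -1.2 -17.2 -12 0 0 0; 0 -1.2 -17.2 -12 0 0 0; 0 -1.2 -17.2 -12 0 0 0; 0 -1.2 -17.2 -12 0 0 0; 0 -1.2 -17.2 -12 0 0 0; 0 -1.2 -17.2 -12 0 0 0; 0 -1.3 -17 -12 0 0 0",
)

```text
t: 10.3
eef_pos: [0.4657, -0.0595, 0.1389]
tool_rot: [0.001, 0.106, 0.994, -0.0]
contact_force: [-0.0, -0.4, -0.8]
gripper_width: -0.002
```

Run:
```python
from h import *
p,d,o=snap('wrist','w4');print(tobox(o['eef_pos']),o['contact_force'],o['tool_rot'])
p,d,o=snap('top','t4')
cv2.imwrite('pics/t4c.png',cv2.resize(p[105:265,195:395,::-1],None,fx=3.7,fy=3.7,interpolation=cv2.INTER_CUBIC))
```

```text
[-0.09440178 -0.13807168  0.13887294] [-0.00622775 -0.40546136 -0.75776243] [ 5.10589664e-04  1.05595392e-01  9.94408992e-01 -3.29087183e-04]
```

View pics/w4.png

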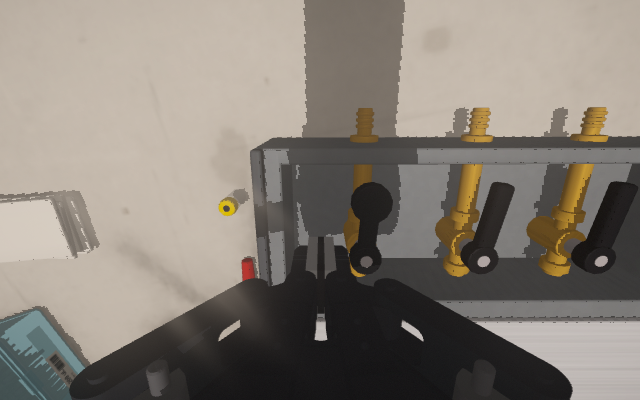

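View pics/t4c.png

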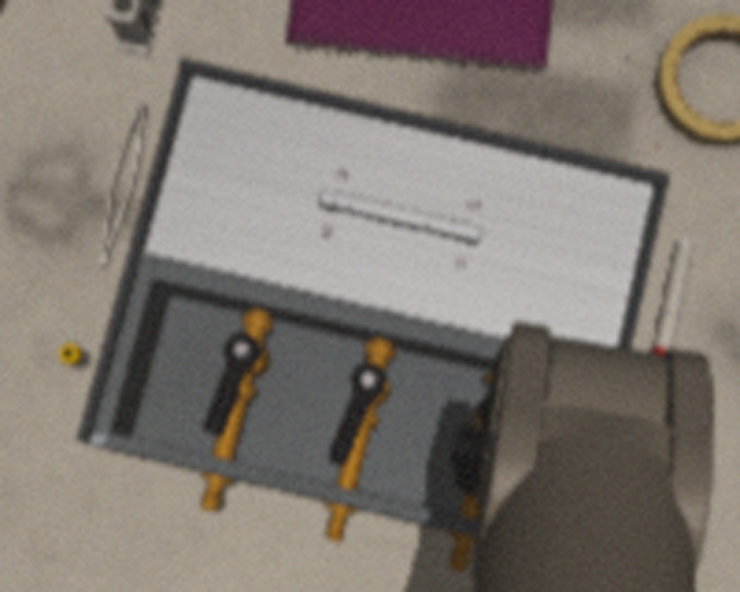

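Run:
```python
from h import *
z=np.load('pics/w4.npz');b=tobox(wworld(z['d'],dict(eef_pos=z['pos'],tool_rot=z['rot'])))-tobox(z['pos'])
for v in (238,245,255,270):
    r=b[v];k=[u for u in range(270,375) if np.isfinite(r[u,2]) and r[u,2]>-.01]
    print(v,k and (k[0],k[-1],(r[k[0]]*1e3).round(1),(r[k[len(k)//2]]*1e3).round(1),(r[k[-1]]*1e3).round(1)))
```

```text
238 (309, 332, array([-11. ,  -5.4,   5.9]), array([-11.7,   1. ,   7.5]), array([-11.4,   6.8,   6.9]))
245 (308, 333, array([-11.6,  -5.5,  15.2]), array([-11.3,   1. ,  14.7]), array([-11.3,   7. ,  14.8]))
255 (294, 347, array([ -6.9, -12.5,  16.8]), array([-11. ,   0.9,  24.4]), array([-7.2, 13.9, 17.6]))
270 (291, 350, array([ -7.4, -12.6,  31.5]), array([-10.8,   0.5,  37.1]), array([-7.3, 14. , 31.4]))
```

The fingertip section is about 22 x 13 mm at lever height, and the finger backs start about 16 mm above the tip. I'll descend to z = 0.066 and work out the arc.

>>> move_arm(
  increments="0 0 0 -15 0 0 0; 0 0 0 -15 0 0 0; 0 0 0 -13 0 0 0; 0 0 0 -10 0 0 0; 0 0 0 -8 0 0 0; 0 0 0 -6 0 0 0; 0 0 0 -6 0 0 0; 0 0 0 0 0 0 0",
)

```text
t: 11.4
eef_pos: [0.4644, -0.0582, 0.066]
tool_rot: [-0.0, 0.105, 0.994, -0.0]
contact_force: [0.2, 0.7, 0.4]
gripper_width: 0.003
```

```bash
cat > arc.py <<'E'
from h import *
import sys
def F(th,gap=22.5,rad=44): 
    r=np.array([-np.cos(th),np.sin(th)]);t=np.array([np.sin(th),np.cos(th)]);return np.array([-53.,-100.])+rad*r-gap*t
def rows(ths,gap=22.5,start=None):
    o=bot.get_obs();prev=tobox(o['eef_pos'])[:2]*1e3 if start is None else start
    print('pos',tobox(o['eef_pos']).round(4),o['contact_force'].round(2))
    for th in ths:
        f=F(th,gap);d=f-prev;prev=f
        w=d[0]*ex+d[1]*ey;print(round(th,3),f.round(1),w.round(1))
E
python3 - <<'E'
from arc import *
rows(np.arange(0,1.76,.1))
E
```

```text
pos [-0.0959 -0.1371  0.066 ] [0.18 0.74 0.41]
0.0 [ -97.  -122.5] [ 2.  14.5]
0.1 [ -99. -118.] [-1.   4.8]
0.2 [-100.6 -113.3] [-0.6  4.9]
0.3 [-101.7 -108.5] [-0.1  4.9]
0.4 [-102.3 -103.6] [0.4 4.9]
0.5 [-102.4  -98.7] [0.9 4.9]
0.6 [-102.   -93.7] [1.4 4.7]
0.7 [-101.1  -88.9] [1.9 4.6]
0.8 [-99.8 -84.1] [2.3 4.4]
0.9 [-98.  -79.5] [2.7 4.1]
1.0 [-95.7 -75.1] [3.1 3.8]
1.1 [-93. -71.] [3.5 3.5]
1.2 [-89.9 -67.1] [3.8 3.1]
1.3 [-86.5 -63.6] [4.1 2.7]
1.4 [-82.7 -60.5] [4.4 2.3]
1.5 [-78.6 -57.7] [4.6 1.9]
1.6 [-74.2 -55.4] [4.7 1.4]
1.7 [-69.6 -53.5] [4.9 0.9]
```

>>> move_arm(
  increments="0 1 7.3 0 0 0 0; 0 1 7.2 0 0 0 0; 0 -1 4.8 0 0 0 -0.1; 0 -0.6 4.9 0 0 0 -0.1; 0 -0.1 4.9 0 0 0 -0.1; 0 0.4 4.9 0 0 0 -0.1; 0 0.9 4.9 0 0 0 -0.1; 0 1.4 4.7 0 0 0 -0.1",
)

```text
t: 12.4
eef_pos: [0.4676, -0.0145, 0.0665]
tool_rot: [0.0, 0.396, 0.918, -0.0]
contact_force: [0.2, -3.2, 0.7]
gripper_width: 0.001
```

Run:
```python
from h import *
p,d,o=snap('wrist','w5');print(tobox(o['eef_pos']),o['contact_force'],o['tool_rot'],o['torque'])
```

```text
[-0.10191282 -0.09372264  0.06645221] [ 0.18863532 -3.16956336  0.66780653] [ 1.57294902e-04  3.95919508e-01  9.18285190e-01 -1.69997799e-04] [-0.63375926  0.14301706 -0.04107163]
```

View pics/w5.png

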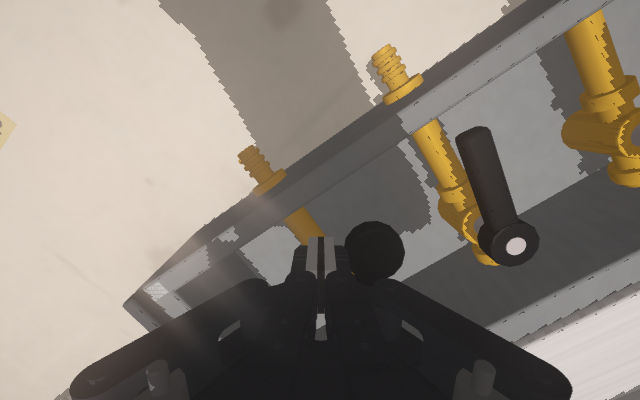

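The disc at (374,252) is turning ahead of the fingers under about 3 N, as expected. The neighbouring plain lever is well clear, so I'll continue.

>>> move_arm(
  increments="0 1.9 4.6 0 0 0 -0.1; 0 2.3 4.4 0 0 0 -0.1; 0 2.7 4.1 0 0 0 -0.1; 0 3.1 3.8 0 0 0 -0.1; 0 3.5 3.5 0 0 0 -0.1; 0 3.8 3.1 0 0 0 -0.1; 0 4.1 2.7 0 0 0 -0.1; 0 4.4 2.3 0 0 0 -0.1",
)

```text
t: 13.45
eef_pos: [0.4927, 0.0141, 0.0663]
tool_rot: [-0.001, 0.722, 0.692, -0.0]
contact_force: [-2.7, -1.8, 2.2]
gripper_width: -0.001
```

Run:
```python
from arc import *
p,d,o=snap('wrist','w6');print(o['contact_force'],o['torque'])
rows([1.5,1.571,1.6,1.65])
```

```text
[-2.6513414  -1.75214344  2.16604925] [-0.39457817  0.49795127 -0.04886722]
pos [-0.0826 -0.0598  0.0662] [-1.53 -1.25  1.95]
1.5 [-78.6 -57.7] [4.4 1.3]
1.571 [-75.5 -56. ] [3.4 1. ]
1.6 [-74.2 -55.4] [1.4 0.4]
1.65 [-71.9 -54.4] [2.4 0.5]
```

View pics/w6.png

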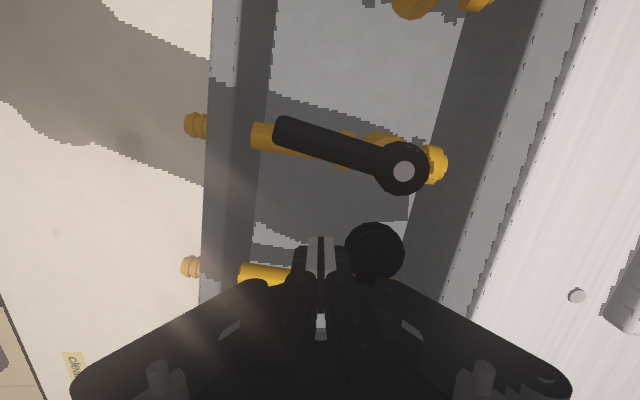

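Still pushing cleanly. The neighbouring lever at (345,145) is untouched. Now the last part, pressing onto the stop.

>>> move_arm(
  increments="0 2.2 0.8 0 0 0 -0.05; 0 2.2 0.8 0 0 0 -0.05; 0 2 0.5 0 0 0 -0.05; 0 1.4 0.4 0 0 0 -0.02; 0 1 0.2 0 0 0 0; 0 1 0.2 0 0 0 0; 0 0 0 0 0 0 0; 0 0 0 0 0 0 0",
)

```text
t: 14.5
eef_pos: [0.4965, 0.0169, 0.0655]
tool_rot: [-0.005, 0.777, 0.63, -0.004]
contact_force: [-18.8, -0.9, 17.9]
gripper_width: -0.004
```

Run:
```python
from h import *
o=bot.get_obs();print(tobox(o['eef_pos']),o['contact_force'],o['torque'])
```

```text
[-0.08010747 -0.05696133  0.06550806] [-18.83354592  -0.91377529  17.92874479] [-0.20231182  3.75483841  0.05402052]
```

There is 19 N at the end, slightly earlier than my model said. I'll back off and check the lever by camera.

>>> move_arm(
  increments="0 -3 -0.5 0 0 0 0; 0 -5 0 0 0 0 0; 0 -7 0 0 0 0 0; 0 0 0 15 0 0 0; 0 0 0 25 0 0 0; 0 0 0 25 0 0 0; 0 0 0 25 0 0 0; 0 0 0 25 0 0 0",
)

```text
t: 15.5
eef_pos: [0.4887, 0.0162, 0.1831]
tool_rot: [0.0, 0.777, 0.629, 0.001]
contact_force: [0.7, -0.2, -0.0]
gripper_width: -0.002
```

>>> move_arm(
  increments="0 -5 20 25 0 0 0; 0 -5 30 25 0 0 0; 0 -5 30 0 0 0 0; 0 0 30 0 0 0 0; 0 0 30 0 0 0 0; 0 0 30 0 0 0 0; 0 0 30 0 0 0 0; 0 0 0 0 0 0 0",
)

```text
t: 16.5
eef_pos: [0.4732, 0.2193, 0.2316]
tool_rot: [0.0, 0.776, 0.631, 0.0]
contact_force: [-0.2, 0.5, -0.5]
gripper_width: -0.002
```

Run:
```python
from h import *
p,d,o=snap('top','t7');print(tobox(o['eef_pos']),o['contact_force'])
cv2.imwrite('pics/t7c.png',cv2.resize(p[105:265,195:395,::-1],None,fx=3.7,fy=3.7,interpolation=cv2.INTER_CUBIC))
p,d,o=snap('wrist','w7')
```

```text
[-0.14496634  0.13622902  0.23163814] [-0.17937038  0.5367252  -0.46328273]
```

View pics/t7c.png

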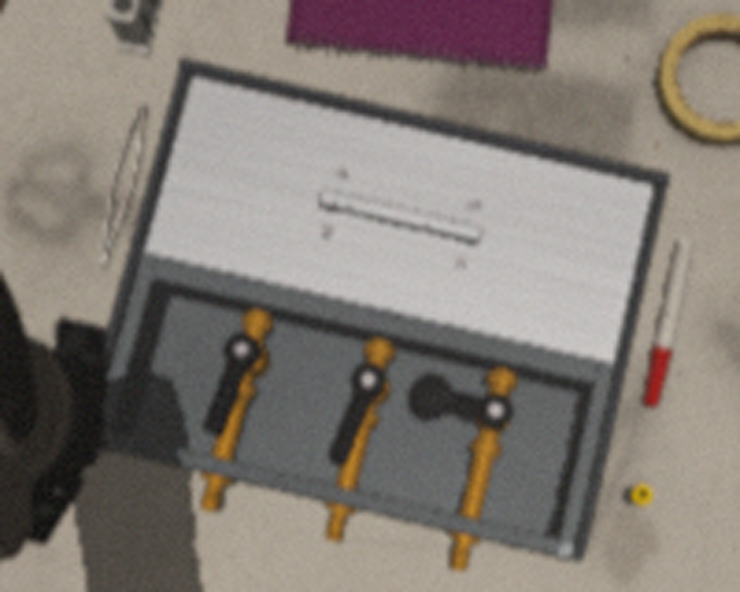

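View pics/w7.png

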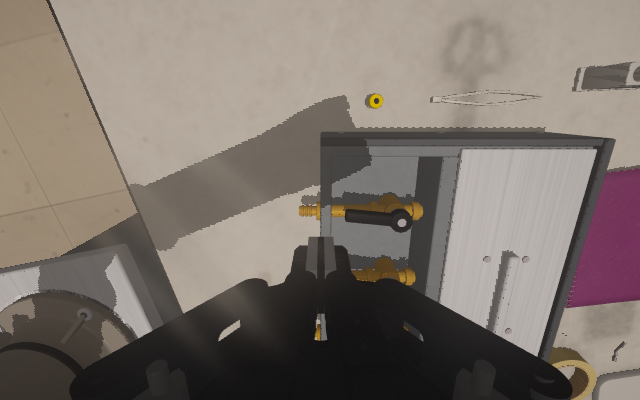

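```bash
cat > ang.py <<'E'
from h import *
def ang(f):
    z=np.load(f'pics/{f}.npz');b=tobox(world('top',z['d']));p=z['p'].astype(int)
    R=np.hypot(b[...,0]+.053,b[...,1]+.1)
    k=(p.max(-1)<55)&(R<.067)&(b[...,2]>.06)&(b[...,2]<.09)
    cap=(p.min(-1)>100)&(R<.02)&(b[...,2]>.06)
    h=b[cap].mean(0);q=b[k&(R>.032)];m=q.mean(0)
    q2=b[k];(x,y),r=cv2.minEnclosingCircle((q[:,:2]*1e3).astype(np.float32))
    print(f,'cap',h,'disc',m,len(q),'th cap',np.arctan2(m[1]-h[1],-(m[0]-h[0])),'th nominal',np.arctan2(m[1]+.1,-(m[0]+.053)),'circ',x,y,r)
    w=b[(abs(b[...,2]-.102)<.004)&(abs(b[...,1])<.07)&(b[...,0]>.04)&(b[...,0]<.09)];print('rib',np.median(w,0))
E
python3 -c "
from ang import *
ang('t7')"
```

```text
t7 cap [-0.05450246 -0.10025361  0.07855639] disc [-0.05433815 -0.05652902  0.07598262] 97 th cap 1.574554196355833 th nominal 1.5400234845788492 circ -48.03459548950195 -102.07379150390625 63.90930938720703
rib [ 0.06596662 -0.00032761  0.10121357]
```

The top view shows the disc lever pointing left, with θ ≈ 1.574 measured from the hub cap. The two plain levers are still open and the cover is still at its stop. I'll take a closer look to confirm.

>>> move_arm(
  increments="0 0 -36 0 0 0 0; 0 0 -36 0 0 0 0; 0 0 -36 0 0 0 0; 0 0 -36 0 0 0 0; 0 0 -36 0 0 0 0; 0 0 -36 0 0 0 0; 0 0 -36 0 0 0 0; 0 0 0 0 0 0 0",
)

```text
t: 17.6
eef_pos: [0.4725, -0.0397, 0.2317]
tool_rot: [0.0, 0.78, 0.626, 0.0]
contact_force: [-0.5, -0.1, 0.1]
gripper_width: -0.002
```

Run:
```python
from h import *
p,d,o=snap('wrist','w8');print(tobox(o['eef_pos']),o['contact_force'])
b=tobox(wworld(d,o));pi=p.astype(int)
def an(y0):
    R=np.hypot(b[...,0]+.053,b[...,1]-y0)
    cap=(pi.min(-1)>95)&(R<.02)&(b[...,2]>.065)
    k=(pi.max(-1)<60)&(R<.067)&(R>.03)&(b[...,2]>.06)&(b[...,2]<.09)
    h=b[cap].mean(0);m=b[k].mean(0);print(cap.sum(),k.sum(),h,m,np.arctan2(m[1]-h[1],-(m[0]-h[0])))
for y in(-.1,-.005,.09): an(y)
```

```text
[-0.09188547 -0.1173132   0.23167996] [-0.45779151 -0.09003212  0.07293273]
11 802 [-0.06043381 -0.10762356  0.29243086] [-0.05396494 -0.05303084  0.07744977] 1.6887397358699243
94 1315 [-0.05336618 -0.00554036  0.07913844] [-0.07062689 -0.03323495  0.07731288] -1.013454979615933
0 0 [nan nan nan] [nan nan nan] nan<stdin>:8: RuntimeWarning: Mean of empty slice.
  ret = um.true_divide(
```

View pics/w8.png

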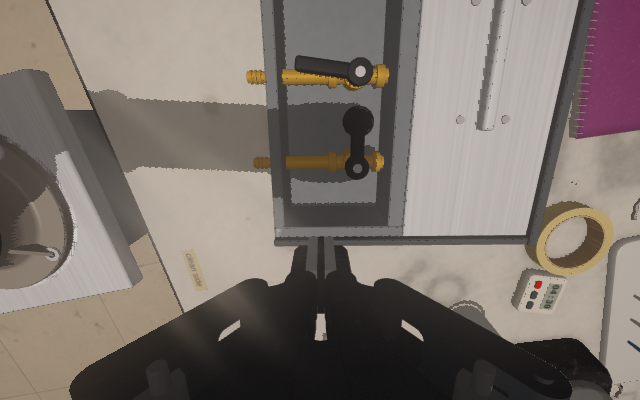

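The close view shows the disc at (358,122) and its hub cap at (357,168). That is parallel to the line between the tap axes to within about 0.01 rad, so the lever is shut. The arm is clear of everything, so I'm handing in.

```bash
python3 -c "
from station import bot
print(bot.hand_in())"
```

```text
the job is handed in; nothing more can be done
None
```

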